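Put the microscope's objective lenses away in their cups

TASK

Put the four white objective lenses of the stereo microscope away, one after another, each standing upright, glass up, flat on the floor of the storage cup of its own size: the largest lens in the largest cup, the next in the next, down to the smallest in the smallest. They are glass, so set them down gently and never drop them. Leave the two eyepieces, with the narrow metal barrels, standing where they are.

Things in the scene. Friction and masses are not known exactly. Their poses are not given: they have to be found in the camera images.
- lens_a: the largest of four objective lenses: a plain upright white cylinder 64 mm in diameter and 38 mm tall, same width all the way up, a dark band and a thin metal line near its foot, on top a wide dark-rimmed blue-grey glass; about 220 g, loose. Origin: centre of its underside; z up along its axis
- lens_b: the second largest of four objective lenses: a plain upright white cylinder 52 mm in diameter and 42 mm tall, same width all the way up, a dark band and a thin metal line near its foot, on top a wide dark-rimmed blue-grey glass; about 160 g, loose. Origin: centre of its underside; z up along its axis
- lens_c: the second smallest of four objective lenses: a plain upright white cylinder 40 mm in diameter and 48 mm tall, same width all the way up, a dark band and a thin metal line near its foot, on top a wide dark-rimmed blue-grey glass; about 110 g, loose. Origin: centre of its underside; z up along its axis
- lens_d: the smallest of four objective lenses: a plain upright white cylinder 28 mm in diameter and 56 mm tall, same width all the way up, a dark band and a thin metal line near its foot, on top a wide dark-rimmed blue-grey glass; about 60 g, loose. Origin: centre of its underside; z up along its axis
- cup_a: the largest of four storage cups, for the largest lens: a low round light-grey cup with a cork floor, fixed to the bench, outer diameter 90 mm, bore 82 mm (9 mm free all round its lens), rim 10 mm above the bench, floor 4 mm above the bench. Origin: centre of its underside, at bench level; z up
- cup_b: the second largest of four storage cups, for the second largest lens: a low round light-grey cup with a cork floor, fixed to the bench, outer diameter 78 mm, bore 70 mm (9 mm free all round its lens), rim 10 mm above the bench, floor 4 mm above the bench. Origin: centre of its underside, at bench level; z up
- cup_c: the second smallest of four storage cups, for the second smallest lens: a low round light-grey cup with a cork floor, fixed to the bench, outer diameter 66 mm, bore 58 mm (9 mm free all round its lens), rim 10 mm above the bench, floor 4 mm above the bench. Origin: centre of its underside, at bench level; z up
- cup_d: the smallest of four storage cups, for the smallest lens: a low round light-grey cup with a cork floor, fixed to the bench, outer diameter 54 mm, bore 46 mm (9 mm free all round its lens), rim 10 mm above the bench, floor 4 mm above the bench. Origin: centre of its underside, at bench level; z up
- eyepiece_1: one of two identical eyepieces, not a lens to be moved: it stands upright on a black rubber eyecup (44 mm diameter, to 18 mm high) under a white collar (48 mm, to 30 mm), with a narrower bare-aluminium barrel (30 mm) rising to 62 mm; about 110 g, loose. Origin: centre of its underside; z up
- eyepiece_2: one of two identical eyepieces, not a lens to be moved: it stands upright on a black rubber eyecup (44 mm diameter, to 18 mm high) under a white collar (48 mm, to 30 mm), with a narrower bare-aluminium barrel (30 mm) rising to 62 mm; about 110 g, loose. Origin: centre of its underside; z up
Things that resemble listed ones, but are neither listed nor needed, are in the scene too. What is shaped like the lens_c but green, orange or red is not meant.

How it is judged (in metres and radians):
At the end, for the whole second after the job is handed in: Each lens stands upright (within 0.1 rad) on the floor of the cup of its own size rank, within 12 mm of the cup's centre and its underside less than 8 mm above the bench, released and at rest; both eyepieces stand upright (within 0.15 rad), at rest, within 30 mm of where they started (horizontal distance between lens_a and cup_a below 0.012 m and z of lens_a in the frame of cup_a below 0.008 m and angle between each of lens_a, lens_b, lens_c, lens_d's own z axis and vertical below 0.1 rad and linear speed of each of lens_a, lens_b, lens_c, lens_d, eyepiece_1, eyepiece_2 below 0.02 m/s and angular speed of each of lens_a, lens_b, lens_c, lens_d below 0.2 rad/s and contact force between each of lens_a, lens_b, lens_c, lens_d and the fingers below 0.1 N and horizontal distance between lens_b and cup_b below 0.012 m and z of lens_b in the frame of cup_b below 0.008 m and horizontal distance between lens_c and cup_c below 0.012 m and z of lens_c in the frame of cup_c below 0.008 m and horizontal distance between lens_d and cup_d below 0.012 m and z of lens_d in the frame of cup_d below 0.008 m and distance of each of eyepiece_1, eyepiece_2 from where it was at the start of the episode below 0.03 m and angle between each of eyepiece_1, eyepiece_2's own z axis and vertical below 0.15 rad); the robot touches nothing.
It fails at once if the largest lens is dropped or thrown (moves faster than 0.6 m/s, a fall of about 18 mm, while the fingers do not hold it) (contact force between lens_a and the fingers below 0.1 N and linear speed of lens_a above 0.6 m/s).
It fails at once if the second largest lens is dropped or thrown (moves faster than 0.6 m/s, a fall of about 18 mm, while the fingers do not hold it) (contact force between lens_b and the fingers below 0.1 N and linear speed of lens_b above 0.6 m/s).
It fails at once if the second smallest lens is dropped or thrown (moves faster than 0.6 m/s, a fall of about 18 mm, while the fingers do not hold it) (contact force between lens_c and the fingers below 0.1 N and linear speed of lens_c above 0.6 m/s).
It fails at once if the smallest lens is dropped or thrown (moves faster than 0.6 m/s, a fall of about 18 mm, while the fingers do not hold it) (contact force between lens_d and the fingers below 0.1 N and linear speed of lens_d above 0.6 m/s).
It fails at once if an eyepiece is moved more than 30 mm or knocked over (distance of any of eyepiece_1, eyepiece_2 from where it was at the start of the episode above 0.03 m or angle between any of eyepiece_1, eyepiece_2's own z axis and vertical above 0.5 rad).
It also fails if it takes over 106 s, if anything falls off the work surface, if the arm or the gripper's body presses on something with over 40 N, if the wrist force passes 120 N, or if a joint passes its speed limit or range.

ROBOT

A 6-joint arm with a two-finger parallel gripper is mounted at the origin on the work surface. World frame = base frame: x ahead of the robot, y to its left, z up, the work surface at z = 0. Lengths are in mm, angles in rad, forces in N, time in s.
With the tool pointing down it reaches from about 350 to 875 mm from the base axis. Payload 4.2 kg.
Tool frame: the origin (TCP) lies between the finger pads; the fingertips stand 25 mm ahead of it and the grasp point (between the pads) lies 6 mm ahead of it; z points along the fingers, y is the line along which they close (so a half turn about z gives the same grasp; the last joint's range is limited). The gripper opens to 85 mm and grips with 20 to 120 N. Pads are 22 mm wide; open, the fingers measure 114 mm over their backs; the gripper's body (76 mm by 85 mm) begins 54 mm behind the grasp point. The pads swing forward as they close: fully open they stand 13 mm farther back than shut.
Start: joints at [0.259, 0.385, 0.008, 0, -1.194, -0.259], TCP at [624.979, 0.025, 256.312] pointing down, gripper open.
Joint ranges: [-3.14, 3.14], [-1.21, 2.06], [-1.07, 1.41], [-3.16, 2.05], [-2.99, -0.16], [-3.1, 3.1]. Speed limits (rad/s): [2.79, 2.79, 3.14, 3.14, 3.14, 3.14].

INTERFACE

Orientations are given as a unit quaternion [x, y, z, w].
In Python, from bench import read_state, imaging, workorder, nets gives the robot as it stands.
- The arm moves only by the tool apply_moves, never from a script. Its argument "rows" is a list of rows, each an object with "hand": the opening, from -1 (shut) to 1 (fully open); "delta_pos": the shift along the tool's x, y, z in mm, a list of three; "yaw": the turn about the tool's z in rad. A call has 1 to 12 rows; each row is the pose to reach, as a shift and turn from the pose commanded when the call began, along the tool's axes at that moment; what a row does not reach only later rows make up. A row lasts 1/12 s, in which the tool goes at most 41.7 mm and 7.16 degrees, less where a joint would pass 70% of its speed; a pose out of reach is approached as far as the arm can. A call with a gripper value outside its range is refused whole. The fingers move at their own pace and stop on an object; the grip force is fixed at half the most. Time passes only in rows, so rows that repeat a pose let the fingers close. It gives the time, the measured TCP pose, the force, the opening and the grip force at its end, in the units of the state.
- read_state(): the state, without advancing time (a new reading comes with each control period).
- imaging.get_image(name): name is "scene" or "side" or "wrist"; returns a dict with "pixels" (384x512x3 uint8, red, green, blue), "fx", "fy", "cx", "cy" (pixels), "dist" ([k1, k2, p1, p2, k3] as OpenCV has them; the pictures are not rectified), "xyz" and "rotation" of the camera in the world. Camera axes: x right, y down, z forward; pixel columns grow to the right and rows downward; lengths in mm; the calibration is good to about 2 mm. A picture is of the moment at which its call begins. There is no depth.
- workorder.job_done(): hands the job in; it is judged then, once.
Trained networks look in the newest picture that a camera, given by its name, has taken for a name from the list of things; names that differ only in an ending like _2 or _b are one class to them, and where a whole thing is asked for, a point or a joint stands for the part that bears it (a point fixed in the world has none). Each returns a list of dicts, best first, with "score" (0 to 1); they miss things now and then, are a little off and sometimes report something else, mostly with a low value. They report only what shows in the picture. A call takes as long as a camera call. They do not tell look-alikes from the thing itself.
- nets.find_in(camera, query): "location" ([row, column] in pixels, amid what is visible of it).
- nets.pinpoint(camera, query): "location" ([row, column] in pixels: a listed point, or the origin of a listed thing).
The state is a dict: "clock": time; "joints": joint angles; "joint_vel": joint speeds; "joint_efforts": joint torques, N m; "position": TCP position; "ee_rot": TCP orientation; "contact_force": force on the tool from outside, world axes, zero at the start; "wrist_torque": the same for the moment, N m; "gripper_width": finger opening in mm; "grasp_force": force on a finger pad.
Only numpy, scipy, OpenCV 4.12 (cv2) and the standard library are available. Lean on these libraries where they do the work, as an engineer would, in place of code of your own. Each camera call takes 0.05 s, during which the arm holds its last target. There are 200 camera calls.

## Working session

There is one attempt and no reset: what is moved stays moved. The work goes in short steps, Python scripts to look and compute and a tool call to move; the robot and the scene stay as the last step left them, time stands still between calls to the robot, and variables do not carry over. Pictures are saved under pics/ and viewed, at most 14 in all, crops included, and the job is handed in when it is done.

Besides the shell and the picture viewer there is one more tool, called after "Call:" by a JSON object that holds its "fn" and its "kwargs". apply_moves: Moves the arm, as the interface text tells. Its arguments: {"type":"object","properties":{"rows":{"type":"array"}},"required":["rows"]}

```bash
mkdir -p pics; cat > h.py <<'E'
import numpy as np, cv2
from bench import read_state, imaging, workorder, nets
def K(im): return np.array([[im['fx'],0,im['cx']],[0,im['fy'],im['cy']],[0,0,1.]])
def R(im):
    r=np.array(im['rotation'],float)
    if r.shape==(3,3): return r
    from scipy.spatial.transform import Rotation
    return Rotation.from_quat(r).as_matrix()
def ray(im,rc,z):
    "pixel [row,col] -> world xy at height z"
    p=cv2.undistortPoints(np.array([[[rc[1],rc[0]]]],float),K(im),np.array(im['dist'],float))[0,0]
    d=R(im)@np.array([p[0],p[1],1]); c=np.array(im['xyz'],float)
    return (c+d*(z-c[2])/d[2])[:2]
def proj(im,P):
    r=R(im).T; c=np.array(im['xyz'],float)
    return cv2.projectPoints(np.array(P,float).reshape(-1,1,3),cv2.Rodrigues(r)[0],-r@c,K(im),np.array(im['dist'],float))[0][:,0]
E
python3 - <<'E'
from h import *
s=read_state(); print(s)
for n in ['scene','side','wrist']:
    im=imaging.get_image(n); cv2.imwrite(f'pics/{n}0.png',im['pixels'][:,:,::-1]); print(n,im['xyz'],np.array(im['rotation']).round(3).tolist(),im['fx'],im['dist'])
    for q in ['lens_a','cup_a','eyepiece_1']:
        print(q)
        for f in (nets.find_in,nets.pinpoint):
            print([(np.round(d['location']).tolist(),round(d['score'],2)) for d in f(n,q)])
E
```

```text
{'clock': 0.0, 'joints': array([ 2.58591376e-01,  3.85540962e-01,  6.63934284e-03, -5.18056647e-04,
       -1.19400964e+00, -2.58579073e-01]), 'joint_vel': array([ 0.00282144, -0.00127671,  0.00164742,  0.00054859,  0.00035611,
        0.00141607]), 'joint_efforts': array([-9.55001960e-04, -3.92286408e+01,  1.88399577e+01,  4.18616563e+00,
       -4.72148502e-03,  8.27910434e-07]), 'position': array([6.24469134e+02, 2.07069128e-02, 2.55233407e+02]), 'ee_rot': array([-0.70704314,  0.70716958,  0.00073979, -0.00079304]), 'contact_force': array([ 1.19319046, -0.34832888, -1.09313277]), 'wrist_torque': array([-0.01611923,  0.0160068 ,  0.05590998]), 'grasp_force': 0.0, 'gripper_width': 85.67251514496851}
scene [848.53632584 515.0459818  780.9906064 ] [0.268, 0.907, -0.312, -0.085] 372.5292982996597 [-0.00542388  0.          0.          0.          0.        ]
lens_a
[([301.0, 316.0], 0.95), ([331.0, 344.0], 0.8), ([268.0, 372.0], 0.78), ([294.0, 257.0], 0.73), ([207.0, 325.0], 0.72), ([322.0, 285.0], 0.56), ([126.0, 177.0], 0.55), ([162.0, 215.0], 0.42)]
[([306.0, 313.0], 0.78), ([333.0,
[... 908 characters left out ...]
 ([170.0, 238.0], 0.91), ([235.0, 240.0], 0.75), ([238.0, 323.0], 0.7)]
[([237.0, 241.0], 0.92), ([196.0, 282.0], 0.87), ([239.0, 323.0], 0.65), ([171.0, 238.0], 0.55)]
eyepiece_1
[([272.0, 300.0], 0.86), ([324.0, 357.0], 0.79)]
[([328.0, 355.0], 0.63), ([282.0, 300.0], 0.57)]
wrist [623.61903125 -70.48296876 373.75646338] [-0.0, 0.99, 0.141, 0.0] 332.64208964377013 [-0.07818447  0.          0.          0.          0.        ]
lens_a
[([336.0, 205.0], 0.6), ([279.0, 413.0], 0.39)]
[([339.0, 208.0], 0.65), ([277.0, 400.0], 0.64)]
cup_a
[([17.0, 301.0], 0.9), ([294.0, 286.0], 0.78), ([155.0, 426.0], 0.74), ([158.0, 286.0], 0.69)]
[([289.0, 284.0], 0.95), ([16.0, 300.0], 0.69)]
eyepiece_1
[]
[]
```

View pics/scene0.png

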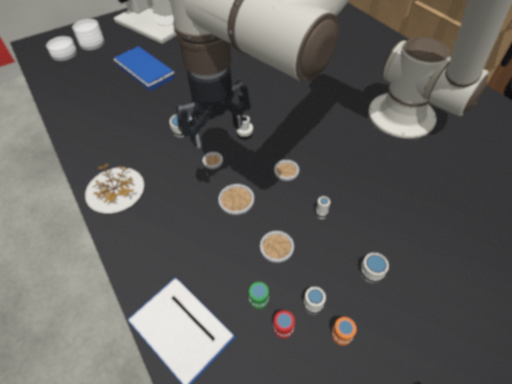

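View pics/side0.png

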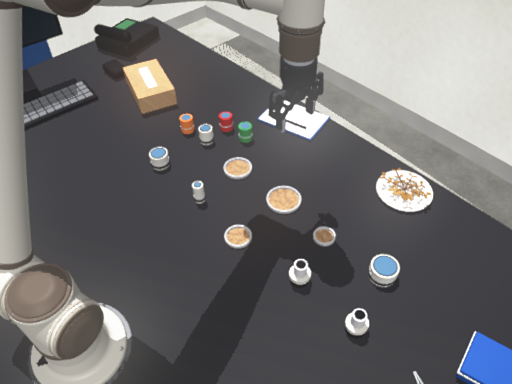

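View pics/wrist0.png

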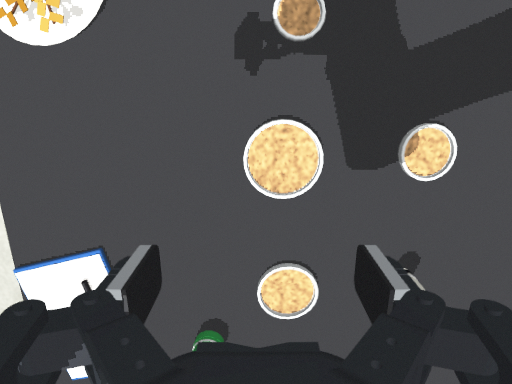

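The scene picture shows white lenses at (row, col) (266,375) = b?, (299,315) = c?, (207,323) = d?, and one half hidden under the gripper at (125,177) = a?. The side picture has all four: a (268,384), b (157,159), c (133,206), d (190,198).
Things that could be mistaken for lens_c: green (245,130 side), red and orange, plus eyepieces at (272,300) and (322,357). Cups in side: a (199,284), b (168,238), c (236,238), d (236,324). I'll check the choice by measured size and with one crop.

```bash
cat > m.py <<'E'
from h import *
D=dict(a=(64,38),b=(52,42),c=(40,48),d=(28,56)); C=dict(a=90,b=78,c=66,d=54)
def blob(mask,rc,rad=6):
    n,l,st,ce=cv2.connectedComponentsWithStats(mask.astype(np.uint8))
    yy,xx=np.nonzero(mask); 
    if not len(yy): return None
    i=np.argmin((yy-rc[0])**2+(xx-rc[1])**2)
    if (yy[i]-rc[0])**2+(xx[i]-rc[1])**2>rad**2: return None
    return l==l[yy[i],xx[i]]
def centre(im,rc,kind,z):
    p=im['pixels'].astype(int); 
    m=(p[...,2]-p[...,0]>25)&(p[...,2]>70) if kind=='glass' else p.max(2)>85
    b=blob(m,rc)
    if b is None: return None
    cs,_=cv2.findContours(b.astype(np.uint8),cv2.RETR_EXTERNAL,cv2.CHAIN_APPROX_NONE)
    pts=np.concatenate(cs)[:,0]
    W=np.array([ray(im,(v,u),z) for u,v in pts],np.float32)
    (cx,cy),(a,bb),_=cv2.fitEllipse(W)
    return np.round([cx,cy,a,bb],1)
E
python3 - <<'E'
from m import *
S=dict(side=dict(lens=dict(a=(267,384),b=(154,159),c=(130,206),d=(185,198)),cup=dict(a=(199,284),b=(168,238),c=(236,238),d=(236,324))),
 scene=dict(lens=dict(a=(122,174),b=(263,375),c=(297,315),d=(201,323)),cup=dict(a=(199,236),b=(246,277),c=(170,287),d=(160,212))))
for n in S:
    im=imaging.get_image(n)
    for k in 'abcd':
        print(n,k,'lens',centre(im,S[n]['lens'][k],'glass',D[k][1]),'cup',centre(im,S[n]['cup'][k],'cup',7))
im=imaging.get_image('side')
for e in [(265,300),(316,358)]: print('eye top',ray(im,e,62))
c=cv2.resize(im['pixels'][100:350,140:420,::-1],None,fx=2.4,fy=2.4,interpolation=cv2.INTER_CUBIC); cv2.imwrite('pics/crop1.png',c)
E
```

```text
side a lens [ 597.8 -318.    50.3   51. ] cup [596.4  -0.7  93.8 100.2]
side b lens [444.1 339.   38.1  38.3] cup [587.5 170.4  82.4  91.6]
side c lens [601.8 327.2  24.4  25.2] cup [430.6  -9.8  67.7  74.3]
side d lens [441.1 154.1  15.   15.5] cup [ 582.6 -154.2   55.7   61. ]
scene a lens [ 610.4 -323.6   15.5   39.6] cup [5.947e+02 1.000e-01 9.480e+01 1.012e+02]
scene b lens [441.7 340.4  36.5  38.6] cup [585.5 171.4  82.4  86.7]
scene c lens [599.5 328.1  25.3  26. ] cup [428.4  -8.2  68.6  77.7]
scene d lens [438.6 154.8  11.6  12.5] cup [ 582.2 -152.4   56.3   59.7]
eye top [ 449.64859335 -196.4105377 ]
eye top [ 444.83331643 -360.54131108]
```

View pics/crop1.png

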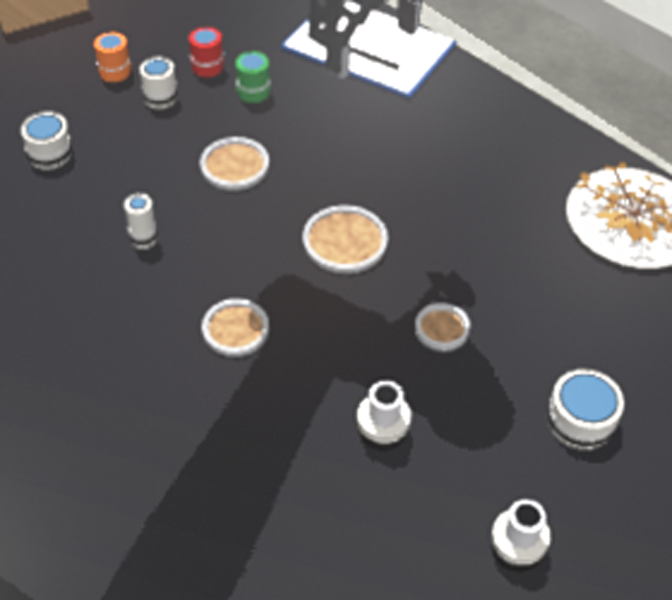

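The crop confirms the choice. The measured glass diameters (50, 38, 25 and 15 mm) rank the four white lenses a to d, and the eyepieces with barrels stand apart. Both cameras agree within about 3 mm. I go to lens_a first and measure the decoys around lens_c.

```bash
python3 - <<'E'
from m import *
im=imaging.get_image('side')
for n,rc in dict(orange=(118,186),red=(116,226),green=(126,245)).items(): print(n,centre(im,rc,'glass',48))
E
```

```text
orange [591.1 407.4  20.3  22.8]
red [682.8 331.9  20.5  22.8]
green [692.8 255.1  30.3  31.7]
```

Call:
{"fn": "apply_moves", "kwargs": {"rows": [{"hand": 1,"delta_pos": [15,0,5],"yaw": 0},{"hand": 1,"delta_pos": [50,5,20],"yaw": 0},{"hand": 1,"delta_pos": [88,10,40],"yaw": 0},{"hand": 1,"delta_pos": [126,15,55],"yaw": 0},{"hand": 1,"delta_pos": [164,20,70],"yaw": 0},{"hand": 1,"delta_pos": [202,25,80],"yaw": 0},{"hand": 1,"delta_pos": [240,27,90],"yaw": 0},{"hand": 1,"delta_pos": [275,27,98],"yaw": 0},{"hand": 1,"delta_pos": [303,27,104],"yaw": 0},{"hand": 1,"delta_pos": [318,27,106],"yaw": 0},{"hand": 1,"delta_pos": [318,27,106],"yaw": 0},{"hand": 1,"delta_pos": [318,27,106],"yaw": 0}]}}

```text
clock: 2.25
position: [597.5, -318.7, 149.8]
ee_rot: [-0.707, 0.708, 0.0, -0.0]
contact_force: [-0.1, 0.4, -0.1]
gripper_width: 85.7
grasp_force: 0.0
```

Call:
{"fn": "apply_moves", "kwargs": {"rows": [{"hand": 1,"delta_pos": [0,0,15],"yaw": 0},{"hand": 1,"delta_pos": [0,0,40],"yaw": 0},{"hand": 1,"delta_pos": [0,0,68],"yaw": 0},{"hand": 1,"delta_pos": [0,0,90],"yaw": 0},{"hand": 1,"delta_pos": [0,0,108],"yaw": 0},{"hand": 1,"delta_pos": [0,0,118],"yaw": 0},{"hand": 1,"delta_pos": [0,0,118],"yaw": 0},{"hand": -1,"delta_pos": [0,0,118],"yaw": 0},{"hand": -1,"delta_pos": [0,0,118],"yaw": 0},{"hand": -1,"delta_pos": [0,0,118],"yaw": 0},{"hand": -1,"delta_pos": [0,0,118],"yaw": 0},{"hand": -1,"delta_pos": [0,0,118],"yaw": 0}]}}

```text
clock: 3.25
position: [599.4, -318.1, 34.7]
ee_rot: [0.707, -0.707, 0.002, -0.001]
contact_force: [-0.2, 2.6, 6.4]
gripper_width: 62.5
grasp_force: 66.4
```

Call:
{"fn": "apply_moves", "kwargs": {"rows": [{"hand": -1,"delta_pos": [0,0,0],"yaw": 0},{"hand": -1,"delta_pos": [0,0,0],"yaw": 0},{"hand": -1,"delta_pos": [0,0,0],"yaw": 0}]}}

```text
clock: 3.5
position: [599.4, -318.1, 34.6]
ee_rot: [0.707, -0.707, 0.002, -0.001]
contact_force: [-0.2, 2.0, 7.0]
gripper_width: 62.6
grasp_force: 66.5
```

Call:
{"fn": "apply_moves", "kwargs": {"rows": [{"hand": -1,"delta_pos": [0,0,-5],"yaw": 0},{"hand": -1,"delta_pos": [0,0,-20],"yaw": 0},{"hand": -1,"delta_pos": [0,0,-45],"yaw": 0},{"hand": -1,"delta_pos": [0,0,-70],"yaw": 0},{"hand": -1,"delta_pos": [0,0,-80],"yaw": 0},{"hand": -1,"delta_pos": [0,0,-80],"yaw": 0}]}}

```text
clock: 4.0
position: [599.4, -318.6, 115.5]
ee_rot: [0.707, -0.707, 0.003, -0.001]
contact_force: [0.4, 0.1, -0.9]
gripper_width: 62.5
grasp_force: 65.8
```

Call:
{"fn": "apply_moves", "kwargs": {"rows": [{"hand": -1,"delta_pos": [-10,0,0],"yaw": 0},{"hand": -1,"delta_pos": [-35,0,0],"yaw": 0},{"hand": -1,"delta_pos": [-70,0,0],"yaw": 0},{"hand": -1,"delta_pos": [-105,0,0],"yaw": 0},{"hand": -1,"delta_pos": [-140,0,0],"yaw": 0},{"hand": -1,"delta_pos": [-175,1,0],"yaw": 0},{"hand": -1,"delta_pos": [-210,1,0],"yaw": 0},{"hand": -1,"delta_pos": [-245,1,0],"yaw": 0},{"hand": -1,"delta_pos": [-278,2,0],"yaw": 0},{"hand": -1,"delta_pos": [-305,2,0],"yaw": 0},{"hand": -1,"delta_pos": [-318,2,0],"yaw": 0},{"hand": -1,"delta_pos": [-318,2,0],"yaw": 0}]}}

```text
clock: 5.0
position: [594.7, 2.9, 110.4]
ee_rot: [0.708, -0.706, -0.001, 0.001]
contact_force: [-0.9, 0.4, -1.4]
gripper_width: 62.4
grasp_force: 65.8
```

```bash
python3 - <<'E'
from m import *
s=read_state(); print(s['position'],s['contact_force'],s['gripper_width'],s['grasp_force'])
im=imaging.get_image('side'); u=proj(im,[[596,0,110]])[0]; print(u)
r,c=int(u[1]),int(u[0]); v=im['pixels'][max(0,r-50):r+90,c-70:c+70,::-1]
cv2.imwrite('pics/hold_a.png',cv2.resize(v,None,fx=4,fy=4))
E
```

```text
[594.70300323   2.92926966 110.44345668] [-0.92573453  0.42932832 -1.37487145] 62.36636714250884 65.7983386516571
[284.03038267 169.900879  ]
```

View pics/hold_a.png

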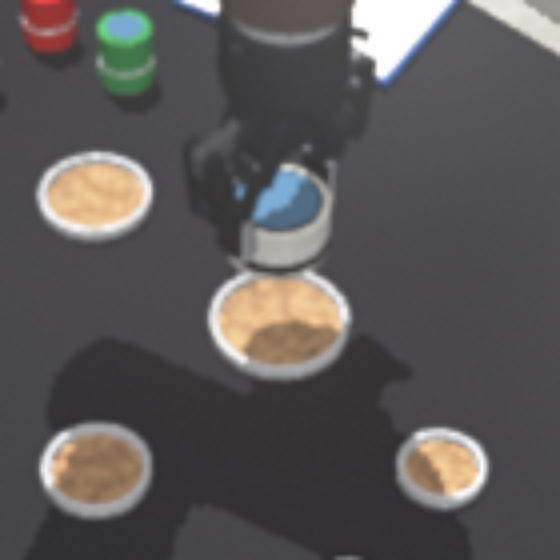

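Lens_a (crop 285,205) is held upright above cup_a (280,320). Lowering.

Call:
{"fn": "apply_moves", "kwargs": {"rows": [{"hand": -1,"delta_pos": [0,0,10],"yaw": 0},{"hand": -1,"delta_pos": [0,0,28],"yaw": 0},{"hand": -1,"delta_pos": [0,0,46],"yaw": 0},{"hand": -1,"delta_pos": [0,0,58],"yaw": 0},{"hand": -1,"delta_pos": [0,0,65],"yaw": 0},{"hand": -1,"delta_pos": [0,0,68],"yaw": 0},{"hand": -1,"delta_pos": [0,0,68],"yaw": 0},{"hand": -1,"delta_pos": [0,0,68],"yaw": 0}]}}

```text
clock: 5.72
position: [596.3, -0.5, 44.5]
ee_rot: [-0.707, 0.707, -0.0, 0.0]
contact_force: [0.8, 0.1, -1.0]
gripper_width: 62.2
grasp_force: 65.8
```

Call:
{"fn": "apply_moves", "kwargs": {"rows": [{"hand": -1,"delta_pos": [0,0,1],"yaw": 0},{"hand": -1,"delta_pos": [0,0,2],"yaw": 0},{"hand": -1,"delta_pos": [0,0,3],"yaw": 0},{"hand": -1,"delta_pos": [0,0,3],"yaw": 0}]}}

```text
clock: 6.05
position: [596.0, 0.1, 41.5]
ee_rot: [-0.707, 0.707, -0.0, 0.0]
contact_force: [0.7, 0.2, -0.8]
gripper_width: 62.3
grasp_force: 65.8
```

Call:
{"fn": "apply_moves", "kwargs": {"rows": [{"hand": -1,"delta_pos": [0,0,1],"yaw": 0},{"hand": -1,"delta_pos": [0,0,2],"yaw": 0},{"hand": -1,"delta_pos": [0,0,3],"yaw": 0},{"hand": -1,"delta_pos": [0,0,3],"yaw": 0},{"hand": -1,"delta_pos": [0,0,3],"yaw": 0}]}}

```text
clock: 6.47
position: [596.0, 0.1, 38.6]
ee_rot: [0.707, -0.707, 0.0, -0.0]
contact_force: [-0.6, 1.1, 1.4]
gripper_width: 62.3
grasp_force: 66.0
```

Call:
{"fn": "apply_moves", "kwargs": {"rows": [{"hand": 1,"delta_pos": [0,0,0],"yaw": 0},{"hand": 1,"delta_pos": [0,0,0],"yaw": 0},{"hand": 1,"delta_pos": [0,0,0],"yaw": 0},{"hand": 1,"delta_pos": [0,0,0],"yaw": 0},{"hand": 1,"delta_pos": [0,0,0],"yaw": 0},{"hand": 1,"delta_pos": [0,0,-5],"yaw": 0},{"hand": 1,"delta_pos": [0,0,-20],"yaw": 0},{"hand": 1,"delta_pos": [0,0,-45],"yaw": 0},{"hand": 1,"delta_pos": [0,0,-75],"yaw": 0},{"hand": 1,"delta_pos": [0,0,-102],"yaw": 0},{"hand": 1,"delta_pos": [0,0,-112],"yaw": 0},{"hand": 1,"delta_pos": [0,0,-112],"yaw": 0}]}}

```text
clock: 7.47
position: [597.7, 0.4, 153.9]
ee_rot: [0.707, -0.707, 0.002, -0.003]
contact_force: [0.6, -0.1, -0.6]
gripper_width: 85.4
grasp_force: 0.0
```

Call:
{"fn": "apply_moves", "kwargs": {"rows": [{"hand": 1,"delta_pos": [-15,6,0],"yaw": 0},{"hand": 1,"delta_pos": [-50,22,0],"yaw": 0},{"hand": 1,"delta_pos": [-85,38,0],"yaw": 0},{"hand": 1,"delta_pos": [-120,54,0],"yaw": 0},{"hand": 1,"delta_pos": [-155,70,0],"yaw": 0},{"hand": 1,"delta_pos": [-190,86,0],"yaw": 0},{"hand": 1,"delta_pos": [-225,102,0],"yaw": 0},{"hand": 1,"delta_pos": [-260,118,0],"yaw": 0},{"hand": 1,"delta_pos": [-295,133,0],"yaw": 0},{"hand": 1,"delta_pos": [-325,147,0],"yaw": 0},{"hand": 1,"delta_pos": [-340,153,0],"yaw": 0},{"hand": 1,"delta_pos": [-340,153,0],"yaw": 0}]}}

```text
clock: 8.47
position: [441.2, 342.5, 148.5]
ee_rot: [0.709, -0.706, -0.0, 0.001]
contact_force: [0.0, 0.3, 0.4]
gripper_width: 85.5
grasp_force: 0.0
```

```bash
python3 - <<'E'
from m import *
for n in ('side','scene'):
    im=imaging.get_image(n); u=proj(im,[[596,0,42]])[0]
    print(n,centre(im,u[::-1],'glass',42))
print(read_state()['position'])
r,c=int(u[1]),int(u[0]); cv2.imwrite('pics/placed_a.png',cv2.resize(im['pixels'][r-50:r+50,c-60:c+60,::-1],None,fx=4,fy=4))
E
```

```text
side [596.5   0.   50.   50.1]
scene [594.4   0.9  47.7  48.9]
[442.02566949 339.71529155 148.68820104]
```

View pics/placed_a.png

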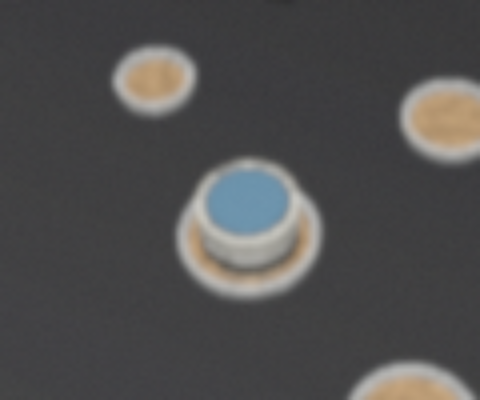

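Lens_a sits centred in cup_a (crop 248,215). Now lens_b.

Call:
{"fn": "apply_moves", "kwargs": {"rows": [{"hand": 1,"delta_pos": [0,0,15],"yaw": 0},{"hand": 1,"delta_pos": [0,0,40],"yaw": 0},{"hand": 1,"delta_pos": [0,0,68],"yaw": 0},{"hand": 1,"delta_pos": [0,0,90],"yaw": 0},{"hand": 1,"delta_pos": [0,0,106],"yaw": 0},{"hand": 1,"delta_pos": [0,0,114],"yaw": 0},{"hand": 1,"delta_pos": [0,0,114],"yaw": 0},{"hand": -1,"delta_pos": [0,0,114],"yaw": 0},{"hand": -1,"delta_pos": [0,0,114],"yaw": 0},{"hand": -1,"delta_pos": [0,0,114],"yaw": 0},{"hand": -1,"delta_pos": [0,0,114],"yaw": 0},{"hand": -1,"delta_pos": [0,0,114],"yaw": 0}]}}

```text
clock: 9.57
position: [443.7, 340.8, 37.9]
ee_rot: [0.707, -0.707, -0.0, -0.002]
contact_force: [0.8, -0.7, 4.8]
gripper_width: 50.7
grasp_force: 62.7
```

Call:
{"fn": "apply_moves", "kwargs": {"rows": [{"hand": -1,"delta_pos": [0,0,0],"yaw": 0},{"hand": -1,"delta_pos": [0,0,0],"yaw": 0},{"hand": -1,"delta_pos": [0,0,0],"yaw": 0},{"hand": -1,"delta_pos": [0,0,0],"yaw": 0}]}}

```text
clock: 9.9
position: [443.8, 340.9, 38.0]
ee_rot: [0.707, -0.707, 0.0, -0.002]
contact_force: [-0.1, -0.5, 6.3]
gripper_width: 50.5
grasp_force: 62.9
```

Call:
{"fn": "apply_moves", "kwargs": {"rows": [{"hand": -1,"delta_pos": [0,0,-5],"yaw": 0},{"hand": -1,"delta_pos": [0,0,-20],"yaw": 0},{"hand": -1,"delta_pos": [0,0,-45],"yaw": 0},{"hand": -1,"delta_pos": [0,0,-68],"yaw": 0},{"hand": -1,"delta_pos": [12,-10,-76],"yaw": 0},{"hand": -1,"delta_pos": [38,-32,-76],"yaw": 0},{"hand": -1,"delta_pos": [65,-55,-76],"yaw": 0},{"hand": -1,"delta_pos": [93,-79,-76],"yaw": 0},{"hand": -1,"delta_pos": [121,-103,-76],"yaw": 0},{"hand": -1,"delta_pos": [147,-125,-76],"yaw": 0},{"hand": -1,"delta_pos": [164,-139,-76],"yaw": 0},{"hand": -1,"delta_pos": [169,-143,-76],"yaw": 0}]}}

```text
clock: 10.9
position: [587.2, 168.1, 111.7]
ee_rot: [-0.706, 0.709, 0.0, -0.001]
contact_force: [1.0, 0.5, -2.3]
gripper_width: 50.5
grasp_force: 62.8
```

Call:
{"fn": "apply_moves", "kwargs": {"rows": [{"hand": -1,"delta_pos": [0,0,0],"yaw": 0},{"hand": -1,"delta_pos": [0,0,10],"yaw": 0},{"hand": -1,"delta_pos": [0,0,28],"yaw": 0},{"hand": -1,"delta_pos": [0,0,46],"yaw": 0},{"hand": -1,"delta_pos": [0,0,58],"yaw": 0},{"hand": -1,"delta_pos": [0,0,64],"yaw": 0},{"hand": -1,"delta_pos": [0,0,66],"yaw": 0},{"hand": -1,"delta_pos": [0,0,66],"yaw": 0},{"hand": -1,"delta_pos": [0,0,66],"yaw": 0},{"hand": -1,"delta_pos": [0,0,66],"yaw": 0}]}}

```text
clock: 11.73
position: [586.6, 171.5, 47.3]
ee_rot: [0.707, -0.707, 0.0, -0.001]
contact_force: [0.3, -0.2, -1.4]
gripper_width: 50.5
grasp_force: 62.8
```

Call:
{"fn": "apply_moves", "kwargs": {"rows": [{"hand": -1,"delta_pos": [0,0,1],"yaw": 0},{"hand": -1,"delta_pos": [0,0,2],"yaw": 0},{"hand": -1,"delta_pos": [0,0,3],"yaw": 0},{"hand": -1,"delta_pos": [0,0,4],"yaw": 0},{"hand": -1,"delta_pos": [0,0,5],"yaw": 0},{"hand": -1,"delta_pos": [0,0,5],"yaw": 0},{"hand": -1,"delta_pos": [0,0,5],"yaw": 0}]}}

```text
clock: 12.32
position: [586.0, 170.9, 42.0]
ee_rot: [0.707, -0.707, 0.0, -0.0]
contact_force: [-1.8, -1.1, 4.0]
gripper_width: 50.3
grasp_force: 63.4
```

Call:
{"fn": "apply_moves", "kwargs": {"rows": [{"hand": 1,"delta_pos": [0,0,0],"yaw": 0},{"hand": 1,"delta_pos": [0,0,0],"yaw": 0},{"hand": 1,"delta_pos": [0,0,0],"yaw": 0},{"hand": 1,"delta_pos": [0,0,0],"yaw": 0},{"hand": 1,"delta_pos": [0,0,0],"yaw": 0},{"hand": 1,"delta_pos": [0,0,-5],"yaw": 0},{"hand": 1,"delta_pos": [0,0,-20],"yaw": 0},{"hand": 1,"delta_pos": [0,0,-45],"yaw": 0},{"hand": 1,"delta_pos": [0,0,-75],"yaw": 0},{"hand": 1,"delta_pos": [0,0,-100],"yaw": 0},{"hand": 1,"delta_pos": [0,0,-109],"yaw": 0},{"hand": 1,"delta_pos": [0,0,-109],"yaw": 0}]}}

```text
clock: 13.32
position: [587.4, 171.8, 153.7]
ee_rot: [0.707, -0.707, 0.001, -0.003]
contact_force: [-0.4, -0.0, -0.3]
gripper_width: 85.3
grasp_force: 0.0
```

Call:
{"fn": "apply_moves", "kwargs": {"rows": [{"hand": 0.5,"delta_pos": [-12,-1,0],"yaw": 0},{"hand": 0.5,"delta_pos": [-40,-4,0],"yaw": 0},{"hand": 0.5,"delta_pos": [-75,-7,0],"yaw": 0},{"hand": 0.5,"delta_pos": [-110,-10,0],"yaw": 0},{"hand": 0.5,"delta_pos": [-140,-13,0],"yaw": 0},{"hand": 0.5,"delta_pos": [-157,-15,0],"yaw": 0},{"hand": 0.5,"delta_pos": [-157,-15,0],"yaw": 0},{"hand": 0.5,"delta_pos": [-157,-15,0],"yaw": 0},{"hand": 0.5,"delta_pos": [-157,-15,0],"yaw": 0}]}}

```text
clock: 14.07
position: [600.1, 327.5, 148.3]
ee_rot: [-0.707, 0.707, 0.0, -0.002]
contact_force: [-0.1, -0.6, -0.8]
gripper_width: 64.1
grasp_force: 0.0
```

```bash
python3 - <<'E'
from m import *
for n in ('side','scene'):
    im=imaging.get_image(n); u=proj(im,[[586.5,171,46]])[0]
    print(n,centre(im,u[::-1],'glass',46))
    for p in ([601,327.5,48],[683,332,48],[591,407,48]): print(p,centre(im,proj(im,[p])[0][::-1],'glass',48))
print(read_state()['position'],read_state()['gripper_width'])
im=imaging.get_image('wrist');cv2.imwrite('pics/wrist_c.png',im['pixels'][:,:,::-1]); print(proj(im,[[600.6,327.6,48]]))
E
```

```text
side [586.7 168.8  36.   37.3]
[601, 327.5, 48] [601.8 327.2  24.4  25.2]
[683, 332, 48] [682.6 332.   20.7  21.9]
[591, 407, 48] [591.1 407.4  20.3  22.8]
scene [584.6 170.1  35.1  37.2]
[601, 327.5, 48] [599.5 327.9  25.4  26.3]
[683, 332, 48] [681.  333.9  21.5  22.7]
[591, 407, 48] [588.8 409.   20.9  21.7]
[600.60612788 326.93890129 149.46346164] 63.953133732039866
[[255.39068777 200.67133687]]
```

View pics/wrist_c.png

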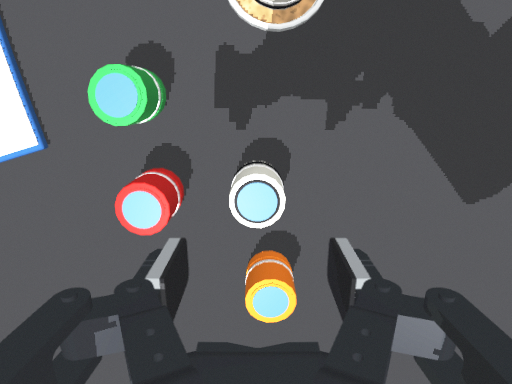

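Wrist view: the white lens_c is at (202,258), where predicted. Red (205,145) and orange (300,270) are clear of the fingers. Grasping.

Call:
{"fn": "apply_moves", "kwargs": {"rows": [{"hand": 0.5,"delta_pos": [0,0,15],"yaw": 0},{"hand": 0.5,"delta_pos": [0,0,40],"yaw": 0},{"hand": 0.5,"delta_pos": [0,0,68],"yaw": 0},{"hand": 0.5,"delta_pos": [0,0,90],"yaw": 0},{"hand": 0.5,"delta_pos": [0,0,104],"yaw": 0},{"hand": 0.5,"delta_pos": [0,0,110],"yaw": 0},{"hand": 0.5,"delta_pos": [0,0,110],"yaw": 0},{"hand": -1,"delta_pos": [0,0,110],"yaw": 0},{"hand": -1,"delta_pos": [0,0,110],"yaw": 0},{"hand": -1,"delta_pos": [0,0,110],"yaw": 0},{"hand": -1,"delta_pos": [0,0,110],"yaw": 0},{"hand": -1,"delta_pos": [0,0,110],"yaw": 0}]}}

```text
clock: 15.22
position: [601.9, 328.7, 42.3]
ee_rot: [0.707, -0.707, 0.0, -0.002]
contact_force: [-0.5, -0.6, 5.7]
gripper_width: 38.5
grasp_force: 60.6
```

Call:
{"fn": "apply_moves", "kwargs": {"rows": [{"hand": -1,"delta_pos": [0,0,0],"yaw": 0},{"hand": -1,"delta_pos": [0,0,0],"yaw": 0},{"hand": -1,"delta_pos": [0,0,0],"yaw": 0},{"hand": -1,"delta_pos": [0,0,0],"yaw": 0}]}}

```text
clock: 15.55
position: [602.0, 328.7, 42.3]
ee_rot: [0.707, -0.707, 0.0, -0.002]
contact_force: [-0.7, -0.3, 6.4]
gripper_width: 38.3
grasp_force: 60.6
```

Call:
{"fn": "apply_moves", "kwargs": {"rows": [{"hand": -1,"delta_pos": [0,0,-5],"yaw": 0},{"hand": -1,"delta_pos": [0,0,-20],"yaw": 0},{"hand": -1,"delta_pos": [0,0,-45],"yaw": 0},{"hand": -1,"delta_pos": [0,0,-70],"yaw": 0},{"hand": -1,"delta_pos": [0,0,-86],"yaw": 0},{"hand": -1,"delta_pos": [0,0,-90],"yaw": 0}]}}

```text
clock: 16.05
position: [602.1, 329.0, 133.9]
ee_rot: [0.707, -0.707, 0.0, -0.003]
contact_force: [0.5, 1.1, -1.1]
gripper_width: 38.5
grasp_force: 60.3
```

Call:
{"fn": "apply_moves", "kwargs": {"rows": [{"hand": -1,"delta_pos": [12,6,0],"yaw": 0},{"hand": -1,"delta_pos": [45,23,0],"yaw": 0},{"hand": -1,"delta_pos": [80,41,0],"yaw": 0},{"hand": -1,"delta_pos": [115,58,0],"yaw": 0},{"hand": -1,"delta_pos": [150,76,0],"yaw": 0},{"hand": -1,"delta_pos": [185,94,0],"yaw": 0},{"hand": -1,"delta_pos": [220,112,0],"yaw": 0},{"hand": -1,"delta_pos": [255,129,0],"yaw": 0},{"hand": -1,"delta_pos": [288,146,0],"yaw": 0},{"hand": -1,"delta_pos": [315,160,0],"yaw": 0},{"hand": -1,"delta_pos": [332,168,0],"yaw": 0},{"hand": -1,"delta_pos": [337,171,0],"yaw": 0}]}}

```text
clock: 17.05
position: [426.9, -11.4, 129.3]
ee_rot: [-0.706, 0.708, 0.001, -0.001]
contact_force: [0.2, -0.2, -0.1]
gripper_width: 38.6
grasp_force: 60.5
```

Call:
{"fn": "apply_moves", "kwargs": {"rows": [{"hand": -1,"delta_pos": [0,0,0],"yaw": 0},{"hand": -1,"delta_pos": [0,0,0],"yaw": 0},{"hand": -1,"delta_pos": [0,0,10],"yaw": 0},{"hand": -1,"delta_pos": [0,0,28],"yaw": 0},{"hand": -1,"delta_pos": [0,0,48],"yaw": 0},{"hand": -1,"delta_pos": [0,0,64],"yaw": 0},{"hand": -1,"delta_pos": [0,0,74],"yaw": 0},{"hand": -1,"delta_pos": [0,0,79],"yaw": 0},{"hand": -1,"delta_pos": [0,0,79],"yaw": 0},{"hand": -1,"delta_pos": [0,0,79],"yaw": 0},{"hand": -1,"delta_pos": [0,0,79],"yaw": 0}]}}

```text
clock: 17.97
position: [430.8, -8.4, 51.8]
ee_rot: [0.707, -0.707, 0.0, -0.001]
contact_force: [0.1, 0.4, -0.8]
gripper_width: 38.6
grasp_force: 60.5
```

Call:
{"fn": "apply_moves", "kwargs": {"rows": [{"hand": -1,"delta_pos": [0,0,1],"yaw": 0},{"hand": -1,"delta_pos": [0,0,2],"yaw": 0},{"hand": -1,"delta_pos": [0,0,3],"yaw": 0},{"hand": -1,"delta_pos": [0,0,4],"yaw": 0},{"hand": -1,"delta_pos": [0,0,5],"yaw": 0},{"hand": -1,"delta_pos": [0,0,5.5],"yaw": 0},{"hand": -1,"delta_pos": [0,0,5.5],"yaw": 0},{"hand": -1,"delta_pos": [0,0,5.5],"yaw": 0}]}}

```text
clock: 18.63
position: [430.0, -9.0, 46.2]
ee_rot: [0.707, -0.707, 0.0, -0.0]
contact_force: [-2.0, -0.2, 5.2]
gripper_width: 38.5
grasp_force: 61.1
```

Call:
{"fn": "apply_moves", "kwargs": {"rows": [{"hand": 0.6,"delta_pos": [0,0,0],"yaw": 0},{"hand": 0.6,"delta_pos": [0,0,0],"yaw": 0},{"hand": 0.6,"delta_pos": [0,0,0],"yaw": 0},{"hand": 0.6,"delta_pos": [0,0,0],"yaw": 0},{"hand": 0.6,"delta_pos": [0,0,0],"yaw": 0},{"hand": 0.6,"delta_pos": [0,0,-5],"yaw": 0},{"hand": 0.6,"delta_pos": [0,0,-20],"yaw": 0},{"hand": 0.6,"delta_pos": [0,0,-45],"yaw": 0},{"hand": 0.6,"delta_pos": [0,0,-75],"yaw": 0},{"hand": 0.6,"delta_pos": [0,0,-100],"yaw": 0},{"hand": 0.6,"delta_pos": [0,0,-110],"yaw": 0},{"hand": 0.6,"delta_pos": [0,0,-110],"yaw": 0}]}}

```text
clock: 19.63
position: [431.6, -8.5, 158.8]
ee_rot: [0.707, -0.707, 0.002, -0.003]
contact_force: [-0.2, 1.2, -0.0]
gripper_width: 68.6
grasp_force: 0.0
```

Call:
{"fn": "apply_moves", "kwargs": {"rows": [{"hand": 0.5,"delta_pos": [-12,-1,0],"yaw": 0},{"hand": 0.5,"delta_pos": [-42,-3,0],"yaw": 0},{"hand": 0.5,"delta_pos": [-77,-5,0],"yaw": 0},{"hand": 0.5,"delta_pos": [-112,-7,0],"yaw": 0},{"hand": 0.5,"delta_pos": [-144,-9,0],"yaw": 0},{"hand": 0.5,"delta_pos": [-163,-10,0],"yaw": 0},{"hand": 0.5,"delta_pos": [-163,-10,0],"yaw": 0},{"hand": 0.5,"delta_pos": [-163,-10,0],"yaw": 0},{"hand": 0.5,"delta_pos": [-163,-10,0],"yaw": 0}]}}

```text
clock: 20.38
position: [439.2, 153.2, 154.9]
ee_rot: [-0.707, 0.707, 0.0, -0.001]
contact_force: [0.2, -0.4, -0.6]
gripper_width: 64.2
grasp_force: 0.0
```

```bash
python3 - <<'E'
from m import *
for n in ('side','scene'):
    im=imaging.get_image(n)
    for p in ([430,-9,52],[440,154.5,56]): print(n,p,centre(im,proj(im,[p])[0][::-1],'glass',p[2]))
print(read_state()['position'],read_state()['gripper_width'])
E
```

```text
side [430, -9, 52] [430.7 -10.5  25.7  27. ]
side [440, 154.5, 56] [441.1 154.1  15.   15.5]
scene [430, -9, 52] [427.8 -10.4  23.   24.6]
scene [440, 154.5, 56] [439.  154.9  12.1  12.7]
[439.48485195 152.87307821 155.33913809] 63.99079054250205
```

Call:
{"fn": "apply_moves", "kwargs": {"rows": [{"hand": 0.5,"delta_pos": [0,0,15],"yaw": 0},{"hand": 0.5,"delta_pos": [0,0,40],"yaw": 0},{"hand": 0.5,"delta_pos": [0,0,68],"yaw": 0},{"hand": 0.5,"delta_pos": [0,0,90],"yaw": 0},{"hand": 0.5,"delta_pos": [0,0,105],"yaw": 0},{"hand": 0.5,"delta_pos": [0,0,112],"yaw": 0},{"hand": 0.5,"delta_pos": [0,0,112],"yaw": 0},{"hand": -1,"delta_pos": [0,0,112],"yaw": 0},{"hand": -1,"delta_pos": [0,0,112],"yaw": 0},{"hand": -1,"delta_pos": [0,0,112],"yaw": 0},{"hand": -1,"delta_pos": [0,0,112],"yaw": 0},{"hand": -1,"delta_pos": [0,0,112],"yaw": 0}]}}

```text
clock: 21.48
position: [440.7, 154.5, 45.1]
ee_rot: [0.707, -0.707, 0.0, -0.001]
contact_force: [-0.4, -0.5, 6.5]
gripper_width: 26.7
grasp_force: 58.8
```

Call:
{"fn": "apply_moves", "kwargs": {"rows": [{"hand": -1,"delta_pos": [0,0,0],"yaw": 0},{"hand": -1,"delta_pos": [0,0,0],"yaw": 0},{"hand": -1,"delta_pos": [0,0,0],"yaw": 0},{"hand": -1,"delta_pos": [0,0,0],"yaw": 0},{"hand": -1,"delta_pos": [0,0,0],"yaw": 0}]}}

```text
clock: 21.9
position: [440.7, 154.5, 45.2]
ee_rot: [0.707, -0.707, 0.0, -0.001]
contact_force: [-0.6, -0.8, 6.1]
gripper_width: 26.3
grasp_force: 58.8
```

Call:
{"fn": "apply_moves", "kwargs": {"rows": [{"hand": -1,"delta_pos": [0,0,-5],"yaw": 0},{"hand": -1,"delta_pos": [0,0,-20],"yaw": 0},{"hand": -1,"delta_pos": [0,0,-45],"yaw": 0},{"hand": -1,"delta_pos": [0,0,-70],"yaw": 0},{"hand": -1,"delta_pos": [0,0,-86],"yaw": 0},{"hand": -1,"delta_pos": [0,0,-90],"yaw": 0}]}}

```text
clock: 22.4
position: [441.3, 155.0, 136.9]
ee_rot: [0.707, -0.707, 0.001, -0.003]
contact_force: [0.1, 0.5, -0.4]
gripper_width: 26.8
grasp_force: 59.0
```

Call:
{"fn": "apply_moves", "kwargs": {"rows": [{"hand": -1,"delta_pos": [12,-6,0],"yaw": 0},{"hand": -1,"delta_pos": [42,-19,0],"yaw": 0},{"hand": -1,"delta_pos": [75,-35,0],"yaw": 0},{"hand": -1,"delta_pos": [108,-50,0],"yaw": 0},{"hand": -1,"delta_pos": [141,-65,0],"yaw": 0},{"hand": -1,"delta_pos": [174,-80,0],"yaw": 0},{"hand": -1,"delta_pos": [207,-95,0],"yaw": 0},{"hand": -1,"delta_pos": [240,-111,0],"yaw": 0},{"hand": -1,"delta_pos": [270,-125,0],"yaw": 0},{"hand": -1,"delta_pos": [293,-135,0],"yaw": 0},{"hand": -1,"delta_pos": [305,-141,0],"yaw": 0},{"hand": -1,"delta_pos": [308,-142,0],"yaw": 0}]}}

```text
clock: 23.4
position: [582.1, -155.8, 132.4]
ee_rot: [-0.706, 0.708, 0.001, -0.001]
contact_force: [-0.5, 0.6, -0.3]
gripper_width: 26.6
grasp_force: 59.1
```

Call:
{"fn": "apply_moves", "kwargs": {"rows": [{"hand": -1,"delta_pos": [0,0,0],"yaw": 0},{"hand": -1,"delta_pos": [0,0,0],"yaw": 0},{"hand": -1,"delta_pos": [0,0,10],"yaw": 0},{"hand": -1,"delta_pos": [0,0,28],"yaw": 0},{"hand": -1,"delta_pos": [0,0,48],"yaw": 0},{"hand": -1,"delta_pos": [0,0,64],"yaw": 0},{"hand": -1,"delta_pos": [0,0,75],"yaw": 0},{"hand": -1,"delta_pos": [0,0,80],"yaw": 0},{"hand": -1,"delta_pos": [0,0,80],"yaw": 0},{"hand": -1,"delta_pos": [0,0,80],"yaw": 0},{"hand": -1,"delta_pos": [0,0,80],"yaw": 0}]}}

```text
clock: 24.32
position: [582.8, -153.8, 54.8]
ee_rot: [0.707, -0.707, 0.001, -0.001]
contact_force: [0.2, 0.3, -0.4]
gripper_width: 26.6
grasp_force: 59.1
```

Call:
{"fn": "apply_moves", "kwargs": {"rows": [{"hand": -1,"delta_pos": [0,0,1],"yaw": 0},{"hand": -1,"delta_pos": [0,0,2],"yaw": 0},{"hand": -1,"delta_pos": [0,0,3],"yaw": 0},{"hand": -1,"delta_pos": [0,0,4],"yaw": 0},{"hand": -1,"delta_pos": [0,0,5],"yaw": 0},{"hand": -1,"delta_pos": [0,0,5.5],"yaw": 0},{"hand": -1,"delta_pos": [0,0,5.5],"yaw": 0},{"hand": -1,"delta_pos": [0,0,5.5],"yaw": 0}]}}

```text
clock: 24.98
position: [582.1, -154.1, 49.2]
ee_rot: [0.707, -0.707, 0.0, 0.0]
contact_force: [-2.3, 1.4, 5.7]
gripper_width: 26.8
grasp_force: 59.8
```

Call:
{"fn": "apply_moves", "kwargs": {"rows": [{"hand": 0.5,"delta_pos": [0,0,0],"yaw": 0},{"hand": 0.5,"delta_pos": [0,0,0],"yaw": 0},{"hand": 0.5,"delta_pos": [0,0,0],"yaw": 0},{"hand": 0.5,"delta_pos": [0,0,0],"yaw": 0},{"hand": 0.5,"delta_pos": [0,0,0],"yaw": 0},{"hand": 0.5,"delta_pos": [0,0,-5],"yaw": 0},{"hand": 0.5,"delta_pos": [0,0,-20],"yaw": 0},{"hand": 0.5,"delta_pos": [0,0,-45],"yaw": 0},{"hand": 0.5,"delta_pos": [0,0,-75],"yaw": 0},{"hand": 0.5,"delta_pos": [0,0,-110],"yaw": 0},{"hand": 0.5,"delta_pos": [0,0,-145],"yaw": 0},{"hand": 0.5,"delta_pos": [0,0,-165],"yaw": 0}]}}

```text
clock: 25.98
position: [583.4, -154.3, 218.4]
ee_rot: [0.707, -0.707, 0.003, -0.002]
contact_force: [0.7, 0.2, 1.3]
gripper_width: 63.9
grasp_force: 0.0
```

Call:
{"fn": "apply_moves", "kwargs": {"rows": [{"hand": 0.5,"delta_pos": [0,0,0],"yaw": 0},{"hand": 0.5,"delta_pos": [0,0,0],"yaw": 0},{"hand": 0.5,"delta_pos": [0,0,0],"yaw": 0},{"hand": 0.5,"delta_pos": [0,0,0],"yaw": 0}]}}

```text
clock: 26.32
position: [581.1, -153.9, 211.7]
ee_rot: [-0.707, 0.707, 0.001, -0.001]
contact_force: [-0.8, 0.2, -1.7]
gripper_width: 64.1
grasp_force: 0.0
```

```bash
python3 - <<'E'
from m import *
for n in ('side','scene'):
    im=imaging.get_image(n)
    for p in ([596,0,42],[586,171,46],[430,-9,52],[582,-154,60]): print(n,p,centre(im,proj(im,[p])[0][::-1],'glass',p[2]))
    if n=='side': cv2.imwrite('pics/end.png',cv2.resize(im['pixels'][130:350,180:420,::-1],None,fx=2.7,fy=2.7,interpolation=cv2.INTER_CUBIC))
E
```

```text
side [596, 0, 42] [5.965e+02 2.000e-01 4.980e+01 5.040e+01]
side [586, 171, 46] [586.1 168.8  37.2  38.1]
side [430, -9, 52] [430.6 -10.3  25.7  27.5]
side [582, -154, 60] [ 582.1 -154.6   14.3   15. ]
scene [596, 0, 42] [594.4   0.9  47.7  48.9]
scene [586, 171, 46] [584.2 170.3  35.8  38. ]
scene [430, -9, 52] [427.6 -10.   23.8  24.9]
scene [582, -154, 60] [ 580.5 -154.7   11.2   12.5]
```

View pics/end.png

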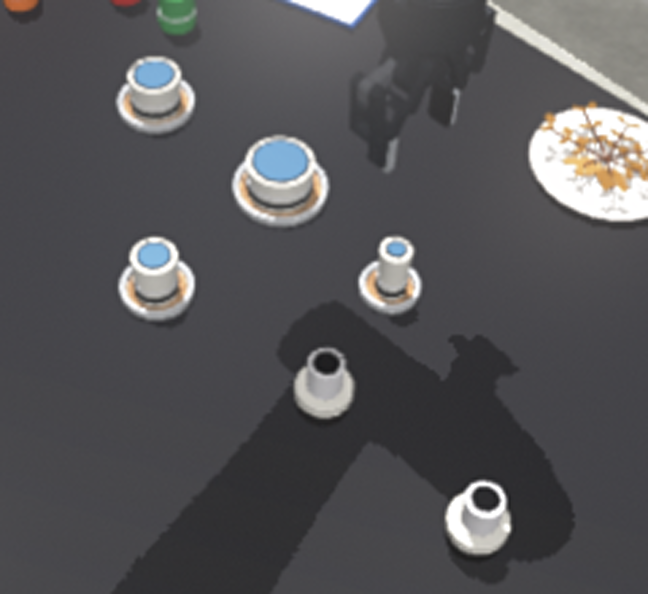

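All four lenses stand upright in their own cups: a (280,170), b (155,90), c (155,270) and d (395,265). Both eyepieces are untouched.

```bash
python3 -c "
from bench import workorder; print(workorder.job_done())"
```

```text
the job is handed in; nothing more can be done
None
```

All four lenses stand upright in the cups of their own size, each measured within about 2 mm of its cup's centre; the eyepieces were not touched, and I handed the job in at about 26 s on the robot clock without seeing the judge's verdict.

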